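# Put the washed altar ware back by kind

## Task

The altar ledge has been wiped, so sort its small ware back where each kind belongs: stand the two porcelain cups upright in the long two-bay tray, one in each bay, stand the two brass candle holders together on the floor of the round dish, and lay the little incense box flat, lid up, on the floor of the small single-bay tray. Knock nothing over, leave the teapot and the incense bowl where they are, and let go of everything at the end.

Things in the scene. Friction and masses are not known exactly. Their poses are not given: they have to be found in the camera images.
- cup_a: small white porcelain tea cup without a handle, open at the top, 52 mm tall, 52 mm across the rim narrowing to 49 mm at 12 mm height and to a 36 mm foot, wall 3 mm, about 90 g; one of two alike, standing upright on the ledge. Origin: centre of its underside, z up.
- cup_b: small white porcelain tea cup without a handle, open at the top, 52 mm tall, 52 mm across the rim narrowing to 49 mm at 12 mm height and to a 36 mm foot, wall 3 mm, about 90 g; one of two alike, standing upright on the ledge. Origin: centre of its underside, z up.
- candle_a: short brass candle holder without a candle, 88 mm tall: round foot 50 mm across and 8 mm thick, thin 14 mm stem, and from 48 mm height to the top a straight round socket 24 mm across (grip it there, about 66 mm up), about 220 g; one of two alike, standing upright on the ledge. Origin: centre of its underside, z up.
- candle_b: short brass candle holder without a candle, 88 mm tall: round foot 50 mm across and 8 mm thick, thin 14 mm stem, and from 48 mm height to the top a straight round socket 24 mm across (grip it there, about 66 mm up), about 220 g; one of two alike, standing upright on the ledge. Origin: centre of its underside, z up.
- incense_box: closed little wooden incense box with a dark lid line, 64 mm (its x) by 40 mm (its y), 32 mm tall, about 60 g, lying flat on the ledge. Origin: centre of its underside, z up; its yaw is within 0.5 rad of the robot's x direction.
- cup_tray: long wooden tray with a dark floor, 88 mm (its x) by 170 mm (its y), fixed on the ledge, floor 6 mm and rim 14 mm above the ledge, walls 6 mm. A 6 mm divider of rim height splits it into two square bays of 76 by 76 mm inside, centred 41 mm either side of the origin along its y. Origin: centre of its underside on the ledge (height 0), z up.
- round_dish: round aluminium dish, 138 mm across below and 150 mm across the rim, fixed on the ledge; flat floor 6 mm and rim 14 mm above the ledge, flat inside floor 130 mm across. Origin: centre of its underside on the ledge (height 0), z up.
- box_tray: small wooden tray with a dark floor and with a single bay, 104 mm (its x) by 80 mm (its y), fixed on the ledge; floor 6 mm and rim 14 mm above the ledge, walls 6 mm, inside 92 by 68 mm. Origin: centre of its underside on the ledge (height 0), z up.
- teapot: bystander: red ceramic teapot, 117 mm tall, body 116 mm across, spout and handle reaching about 95 mm from the centre along its +x and -x, standing at one side of the work. Origin: centre of its underside.
- incense_bowl: bystander: empty aluminium incense bowl, 110 mm across the rim and 65 mm tall, standing at the other side of the work. Origin: centre of its underside.

How it is judged:
By the outcome, as a careful person would: the job done as asked, in the order asked, and still so for the second after the job is handed in, with the robot touching nothing.
It also fails if it takes over 136 s, if anything falls off the work surface, if the arm or the gripper's body presses on something with over 40 N, if the wrist force passes 120 N, or if a joint passes its speed limit or range.

## Robot

A 6-joint arm with a two-finger parallel gripper is mounted at the origin on the work surface. World frame = base frame: x ahead of the robot, y to its left, z up, the work surface at z = 0. Lengths are in m, angles in rad, forces in N, time in s.
With the tool pointing down it reaches from about 0.3 to 0.775 m from the base axis. Payload 14.6 kg.
Tool frame: the origin (TCP) lies on the centre line of the jaws, within the pads' length; the fingertips stand 25 mm ahead of it and the grasp point (between the pads) lies 6 mm ahead of it; z points along the fingers, y is the line along which they close (so a half turn about z gives the same grasp; the last joint's range is limited). The gripper opens to 85 mm and grips with 20 to 120 N. Pads are 22 mm wide; open, the fingers measure 114 mm over their backs; the gripper's body (76 mm by 85 mm) begins 54 mm behind the grasp point. The pads swing forward as they close: fully open they stand 13 mm farther back than shut.
Start: joints at [-1.27, 0.3, 1.521, -0, 1.321, -0.067], TCP at [0.198, -0.513, 0.256] pointing down, gripper open.
Joint ranges: [-3.03, 3.03], [-0.79, 2.21], [0.23, 2.52], [-1.04, 4.18], [0, 3.07], [-2.55, 2.55]. Speed limits (rad/s): [2.22, 2.22, 2.57, 3.14, 3.14, 3.14].

## Interface

Orientations are given as a rotation vector (axis times angle).
In Python, from plant import env, vision gives the robot as it stands. The module is installed in compiled form; this text tells all that it offers.
- The arm moves only by the tool apply_moves, never from a script. Its argument "steps" is a list of rows, each a list of 7 numbers: the turn, a rotation vector about the tool's x, y, z in rad, then the shift along the tool's x, y, z in cm, then the finger opening in cm, from 0 to 8.54. In form: [[ax, ay, az, tx, ty, tz, claw], ...]. A call has 1 to 12 rows; each row shifts and turns the commanded pose from where the row before left it, along the tool's axes as they then stand; what a row does not reach is not made up. A row lasts 1/8 s, in which the tool goes at most 62.5 mm and 10.7 degrees, less where a joint would pass 70% of its speed; a pose out of reach is approached as far as the arm can. A call is refused whole if a number of a shift passes 6.25 or a number of a turn 0.188, either way. A call with a gripper value outside its range is refused whole. The fingers move at their own pace and stop on an object; "grip_force" is the grip in N (left out, the last holds). Time passes only in rows, so rows that do not move let the fingers close. It gives the time, the measured TCP pose, the force, the opening and the grip force at its end, in the units of the state.
- env.sense(): the state, without advancing time (a new reading comes with each control period).
- vision.snapshot(name): name is "scene" or "side" or "wrist"; returns the picture (400x640x3 uint8, blue, green, red); there is no depth.
- vision.camera_model(name): a dict with "fx", "fy", "cx", "cy" (pixels), "extrinsics" (4x4, takes a point from camera to world coordinates); the wrist camera has in their place "tool_from_camera" (4x4, takes a point from camera to tool coordinates, whose origin is the TCP and whose axes are the flange's). Camera axes: x right, y up, looking along -z (the intrinsics and any distortion apply to the point x, -y, -z); pixel columns grow to the right and rows downward; lengths in m; the calibration is good to about 2 mm. A picture is of the moment at which its call begins: read the wrist's pose just before it. camera_model takes no time and is no camera call.
- env.finish_job(): hands the job in; it is judged then, once.
The state is a dict: "t": time; "q": joint angles; "joint_vel": joint speeds; "joint_efforts": joint torques, N m; "position": TCP position; "orientation": TCP orientation; "force": force on the tool from outside, world axes, zero at the start; "torque": the same for the moment, N m; "opening": finger opening in m; "finger_force": force on a finger pad.
Only numpy, scipy, OpenCV 4.12 (cv2) and the standard library are available. Lean on these libraries where they do the work, as an engineer would, in place of code of your own. Each camera call takes 0.05 s, during which the arm holds its last target. There are 200 camera calls.

## Working session

There is one attempt and no reset: what is moved stays moved. The work goes in short steps, Python scripts to look and compute and a tool call to move; the robot and the scene stay as the last step left them, time stands still between calls to the robot, and variables do not carry over. Pictures are saved under pics/ and viewed, at most 14 in all, crops included, and the job is handed in when it is done.

Besides the shell and the picture viewer there is one more tool, called in YAML: its name, and indented under it one key for each argument. apply_moves: Moves the arm, as the interface text tells. Its arguments: {"type":"object","properties":{"steps":{"type":"array"},"grip_force":{"type":"number"}},"required":["steps"]}

```bash
mkdir -p pics; ls
python3 - <<'E'
from plant import env, vision
import cv2, numpy as np
np.set_printoptions(precision=4,suppress=True)
s=env.sense(); print(s['t'],s['position'],s['orientation'],s['opening'])
for n in ["scene","side","wrist"]:
    cv2.imwrite(f"pics/{n}0.png",vision.snapshot(n)); print(n,vision.camera_model(n))
E
```

```text
pics
0.0 [ 0.1977 -0.513   0.2557] [-3.0874 -0.5742  0.0002] 0.08540223240256674
scene {'fx': 448.7892080301452, 'fy': 448.7892080301452, 'cx': 316.30722602535474, 'cy': 203.51966484033852, 'extrinsics': array([[-0.5385, -0.5103,  0.6706,  1.3567],
       [ 0.8426, -0.3239,  0.4302,  0.5167],
       [-0.0023,  0.7967,  0.6044,  0.7794],
       [ 0.    ,  0.    ,  0.    ,  1.    ]])}
side {'fx': 431.417681387781, 'fy': 431.417681387781, 'cx': 318.2166636058904, 'cy': 186.77565843304725, 'extrinsics': array([[-0.935 ,  0.2076, -0.2875,  0.1212],
       [-0.3541, -0.588 ,  0.7272,  1.0235],
       [-0.0181,  0.7818,  0.6233,  0.9212],
       [ 0.    ,  0.    ,  0.    ,  1.    ]])}
wrist {'fx': 278.6732865811143, 'fy': 278.6732865811143, 'cx': 317.7634060677464, 'cy': 201.24088485647823, 'tool_from_camera': array([[ 0.0003,  0.9633,  0.2683,  0.0678],
       [ 1.    , -0.0002, -0.0006, -0.0002],
       [-0.0006,  0.2683, -0.9633, -0.1181],
       [ 0.    ,  0.    ,  0.    ,  1.    ]])}
```

View pics/scene0.png

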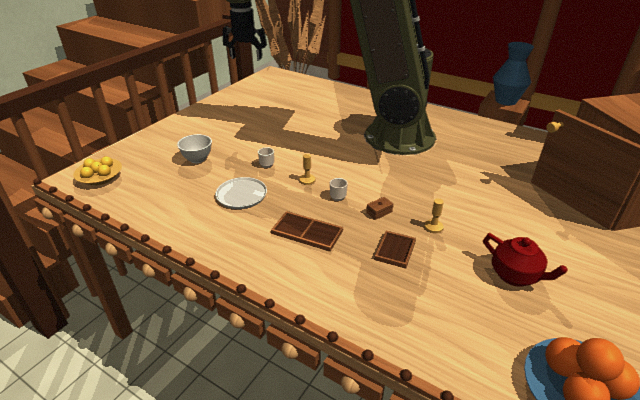

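View pics/side0.png

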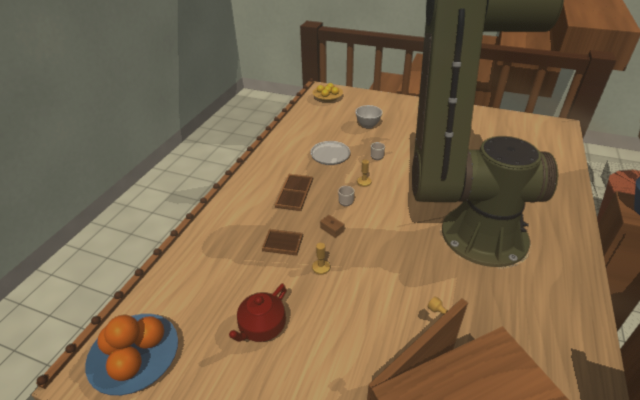

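The scene view shows cups at about (266,157) and (338,189), and candles at (307,180) and (434,228). The box is at (379,208), the dish at (241,193), the cup tray at (307,231) and the box tray at (395,249). The side view shows the same layout. I'll enlarge both for accurate picks.

Run:
```python
import cv2
a=cv2.imread('pics/scene0.png')[135:275,200:460]
cv2.imwrite('pics/c1.png',cv2.resize(a,None,fx=3,fy=3,interpolation=cv2.INTER_CUBIC))
a=cv2.imread('pics/side0.png')[130:280,250:400]
cv2.imwrite('pics/c2.png',cv2.resize(a,None,fx=4,fy=4,interpolation=cv2.INTER_CUBIC))
```

```text
(no output)
```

View pics/c1.png

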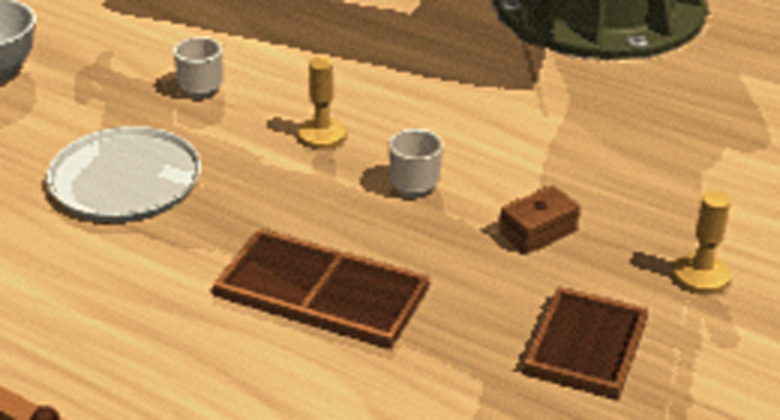

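View pics/c2.png

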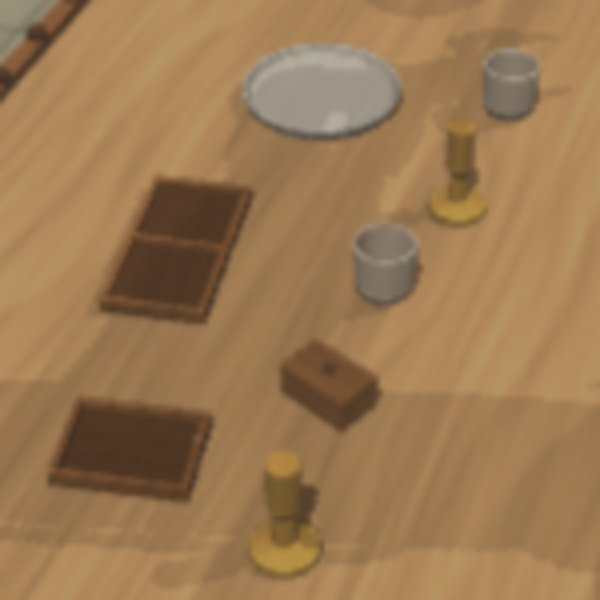

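The crops show cup rims, socket tops, lid corners and tray rim corners clearly. I'll back-project them at their known heights and compare the two cameras.

```bash
cat > h.py <<'E'
from plant import env, vision
import cv2, numpy as np
from scipy.spatial.transform import Rotation as R
np.set_printoptions(precision=4,suppress=True)
def pose(s=None):
    s=s or env.sense(); T=np.eye(4); T[:3,:3]=R.from_rotvec(s['orientation']).as_matrix(); T[:3,3]=s['position']; return T
def ray(name,uv,z,T=None):
    m=vision.camera_model(name); E=m['extrinsics'] if T is None else T@m['tool_from_camera']
    u,v=uv; d=E[:3,:3]@[(u-m['cx'])/m['fx'],-(v-m['cy'])/m['fy'],-1]; o=E[:3,3]
    return (o+d*(z-o[2])/d[2])[:2]
def proj(name,p,T=None):
    m=vision.camera_model(name); E=m['extrinsics'] if T is None else T@m['tool_from_camera']
    c=np.linalg.inv(E)@[*p,1]; return m['cx']-m['fx']*c[0]/c[2], m['cy']+m['fy']*c[1]/c[2]
E
python3 - <<'E'
from h import *
P={'cupL':(.052,[(198,48)],[(511,65)]),'cupR':(.052,[(415,141)],[(386,242)]),'canL':(.088,[(320,64)],[(462,129)]),'canR':(.088,[(714,200)],[(283,462)]),
'dish':(.014,[(123,171)],[(322,87)]),
'box':(.032,[(549,189),(579,209),(527,236),(502,212)],[(378,380),(342,412),(280,372),(316,342)]),
'ctray':(.014,[(263,232),(428,280),(392,336),(214,287)],[(252,190),(206,315),(102,304),(157,179)]),
'btray':(.014,[(560,291),(647,312),(619,388),(522,363)],[(211,413),(188,492),(50,478),(80,401)])}
for k,(z,a,b) in P.items():
    A=np.array([ray('scene',((u+.5)/3-.5+200,(v+.5)/3-.5+135),z) for u,v in a])
    B=np.array([ray('side',((u+.5)/4-.5+250,(v+.5)/4-.5+130),z) for u,v in b])
    print(k,A.mean(0),B.mean(0))
    if len(a)>1: print(A.tolist(),'\n',B.tolist())
E
```

```text
cupL [ 0.4018 -0.2864] [ 0.4032 -0.2868]
cupR [ 0.429  -0.0044] [ 0.4319 -0.0044]
canL [ 0.4091 -0.1258] [ 0.4053 -0.1251]
canR [0.4151 0.2822] [0.4123 0.2812]
dish [ 0.5777 -0.2458] [ 0.573  -0.2496]
box [0.4406 0.1347] [0.4306 0.1375]
[[0.4049297604216099, 0.12709979406937527], [0.41814393282937445, 0.1638185731572509], [0.47939001060934483, 0.1415333456489235], [0.4599413163088981, 0.10640509701857603]] 
 [[0.39471238426992344, 0.12913220985153873], [0.40894123704807755, 0.16999401479546528], [0.46640416484277736, 0.14554775018698574], [0.4522204395753769, 0.1051691587843735]]
ctray [0.6129 0.0112] [0.6065 0.0107]
[[0.5827873510103695, -0.07465495330340577], [0.5605908174390665, 0.08714721052132329], [0.6392858974615407, 0.09782517380809491], [0.6688255900872516, -0.06568097566102549]] 
 [[0.5770420423372287, -0.07891031475088384], [0.5519219010116276, 0.08596508394319669], [0.6357183418286396, 0.10162566227554004], [0.6614764981060433, -0.06607705027908328]]
btray [0.5534 0.2358] [0.5478 0.2366]
[[0.5119397495874323, 0.19124232412170122], [0.49707974717523384, 0.26562679015439916], [0.5942888849396266, 0.2822773208141757], [0.6101148893126745, 0.20400297917313281]] 
 [[0.5061853022296433, 0.1865581077709194], [0.49135445717553045, 0.2653671690937889], [0.5897954817656724, 0.2864312923830823], [0.603886073556791, 0.20797827320753637]]
```

apply_moves:
  steps:
    - [0, 0, 0, 3.4, -1.72, 0.7, 8.54]
    - [0, 0, 0, 3.4, -1.72, 0.7, 8.54]
    - [0, 0, 0, 3.4, -1.72, 0.7, 8.54]
    - [0, 0, 0, 3.4, -1.72, 0.7, 8.54]
    - [0, 0, 0, 3.4, -1.72, 0.7, 8.54]
    - [0, 0, 0, 3.4, -1.72, 0.7, 8.54]
    - [0, 0, 0, 3.4, -1.72, 0.7, 8.54]
    - [0, 0, 0, 3.4, -1.72, 0.7, 8.54]
    - [0, 0, 0, 0, 0, 0, 8.54]
    - [0, 0, 0, 0, 0, 0, 8.54]

```text
t: 1.4
position: [0.4019, -0.2873, 0.2003]
orientation: [-3.089, -0.575, 0.0]
force: [-0.5, 0.7, 0.1]
opening: 0.0852
finger_force: 0.0
```

```bash
cat >> h.py <<'E'
def look(fn,targets):
    T=pose(); im=vision.snapshot('wrist'); cv2.imwrite('pics/'+fn,im); np.save('pics/'+fn+'.npy',T)
    print(env.sense()['t'],T[:3,3],'yaw',np.arctan2(T[1,0],T[0,0]))
    for p in targets: print(p,'proj',np.array(proj('wrist',p,T)))
def go(p,yaw=None):
    "remaining move in tool axes (cm) to world point p; turn about tool z (rad)"
    T=pose(); print('move cm',T[:3,:3].T@(np.array(p)-T[:3,3])*100,'pos',T[:3,3],'tilt',T[:3,2])
    if yaw is not None: print('az',-(yaw-np.arctan2(T[1,0],T[0,0])))
E
python3 - <<'E'
from h import *
look('w1.png',[(.4025,-.2866,.052),(.407,-.1255,.088),(.4305,-.0044,.052),(.575,-.2477,.014)])
E
```

```text
1.45 [ 0.4019 -0.2873  0.2003] yaw 0.3680500533705614
(0.4025, -0.2866, 0.052) proj [317.3567 194.1607]
(0.407, -0.1255, 0.088) proj [131.6213 129.7855]
(0.4305, -0.0044, 0.052) proj [23.538  50.4115]
(0.575, -0.2477, 0.014) proj [344.5585   5.4115]
```

View pics/w1.png

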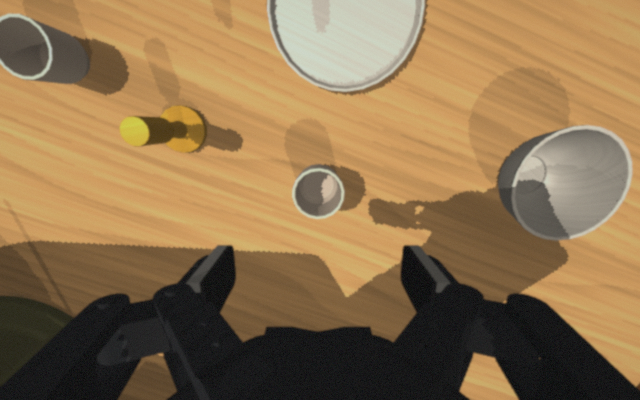

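The wrist view shows the left cup rim at (318,193), the right cup at (24,47), the left candle top at (134,131) and the dish at the top. All are within about 2 mm of the estimates, so I'll descend on the left cup and grip it.

apply_moves:
  steps:
    - [0, 0, 0, 0.18, 0.04, 4, 8.54]
    - [0, 0, 0, 0, 0, 4, 8.54]
    - [0, 0, 0, 0, 0, 4, 8.54]
    - [0, 0, 0, 0, 0, 2.5, 8.54]
    - [0, 0, 0, 0, 0, 1.6, 8.54]
    - [0, 0, 0, 0, 0, 0, 8.54]
    - [0, 0, 0, 0, 0, 0, 3]
    - [0, 0, 0, 0, 0, 0, 3]
    - [0, 0, 0, 0, 0, 0, 3]
    - [0, 0, 0, 0, 0, 0, 3]
    - [0, 0, 0, 0, 0, 0, 3]
    - [0, 0, 0, 0, 0, 0, 3]
  grip_force: 35

```text
t: 2.95
position: [0.4044, -0.287, 0.0404]
orientation: [3.087, 0.574, 0.002]
force: [-2.1, 2.5, 7.7]
opening: 0.0515
finger_force: 35.0
```

apply_moves:
  steps:
    - [0, 0, 0, 0, 0, -2, 3]
    - [0, 0, 0, 0, 0, -3.5, 3]
    - [0, 0, 0, 0, 0, -3.5, 3]
    - [0, 0, 0, 0, 0, -3, 3]
    - [0, 0, 0, 3.6, -2.05, 0, 3]
    - [0, 0, 0, 3.6, -2.05, 0, 3]
    - [0, 0, 0, 3.6, -2.05, 0, 3]
    - [0, 0, 0, 3.6, -2.05, 0, 3]
    - [0, 0, 0, 3.6, -2.05, 0, 3]
    - [0, 0, 0, 3.6, -2.05, 0, 3]
    - [0, 0, 0, 3.6, -2.05, 0, 3]
    - [0, 0, 0, 3.6, -2.05, 0, 3]

```text
t: 4.45
position: [0.6145, -0.029, 0.1599]
orientation: [3.088, 0.575, 0.001]
force: [-0.4, -0.0, -0.3]
opening: 0.0512
finger_force: 36.7
```

apply_moves:
  steps:
    - [0, 0, 0, 0, 0, 0, 3]
    - [0, 0, 0, 0, 0, 0, 3]

```text
t: 4.7
position: [0.6134, -0.0304, 0.1594]
orientation: [3.088, 0.575, -0.0]
force: [0.1, 0.2, -0.2]
opening: 0.0512
finger_force: 36.7
```

Run:
```python
from h import *
go((.616,-.0295,.046))
look('w2.png',[(.616,-.0295,.006),(.604,.0515,.006),(.4305,-.0044,.052),(.436,.136,.032)])
```

```text
move cm [ 0.2819  0.0066 11.344 ] pos [ 0.6134 -0.0304  0.1594] tilt [-0.0001 -0.0002 -1.    ]
4.75 [ 0.6134 -0.0304  0.1594] yaw 0.36796209436057403
(0.616, -0.0295, 0.006) proj [317.8114 191.0153]
(0.604, 0.0515, 0.006) proj [236.6133 173.2572]
(0.4305, -0.0044, 0.052) proj [227.6529 361.3499]
(0.436, 0.136, 0.032) proj [101.9301 300.8636]
```

View pics/w2.png

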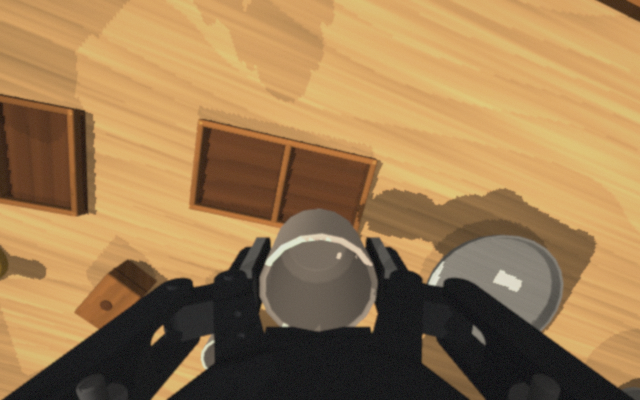

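The view shows the cup held upright. Tray rim corners are at (200,120), (379,158) and (191,208), and the divider runs from (288,143) to (275,220). I'll check the bay centres.

Run:
```python
from h import *
T=np.load('pics/w2.png.npy')
for uv in [(201,121),(378,159),(191,208),(288,141),(275,220)]: print(uv,ray('wrist',uv,.014,T))
yaw=.144
for x,y in [(.044,-.085),(-.044,-.085),(.044,.085),(-.044,.085)]:
    c,s=np.cos(yaw),np.sin(yaw); print('pred',(.61+c*x-s*y,.011+s*x+c*y),proj('wrist',(.61+c*x-s*y,.011+s*x+c*y,.014),T))
# box/btray picks
for uv in [(76,214),(80,110)]: print('btray',ray('wrist',uv,.014,T))
```

```text
(201, 121) [0.6406 0.0938]
(378, 159) [ 0.6671 -0.0706]
(191, 208) [0.5566 0.0819]
(288, 141) [0.6522 0.0141]
(275, 220) [0.5746 0.0004]
pred (np.float64(0.6657423381515908), np.float64(-0.06680611632380652)) (np.float64(373.7749107144274), np.float64(158.92202035885924))
pred (np.float64(0.5786531466413809), np.float64(-0.07943436727546245)) (np.float64(350.15816604475845), np.float64(242.99464653622277))
pred (np.float64(0.6413468533586191), np.float64(0.10143436727546244)) (np.float64(192.96370664377045), np.float64(116.99882854248924))
pred (np.float64(0.5542576618484092), np.float64(0.08880611632380651)) (np.float64(183.58455310470228), np.float64(207.70990624375227))
btray [0.5094 0.187 ]
btray [0.6107 0.1977]
```

apply_moves:
  steps:
    - [0, 0, 0, 0.2, 0.5, 3, 3]
    - [0, 0, 0, 0, 0, 3, 3]
    - [0, 0, 0, 0, 0, 2.5, 3]
    - [0, 0, 0, 0, 0, 1.5, 3]
    - [0, 0, 0, 0, 0, 0.8, 3]
    - [0, 0, 0, 0, 0, 0.4, 3]
    - [0, 0, 0, 0, 0, 0, 3]
    - [0, 0, 0, 0, 0, 0, 3]

```text
t: 5.75
position: [0.6176, -0.0341, 0.0479]
orientation: [3.088, 0.575, 0.001]
force: [-0.3, 0.7, -1.2]
opening: 0.0514
finger_force: 36.7
```

apply_moves:
  steps:
    - [0, 0, 0, 0, 0, 0.15, 3]
    - [0, 0, 0, 0, 0, 0, 3]
    - [0, 0, 0, 0, 0, 0, 3]

```text
t: 6.12
position: [0.6177, -0.034, 0.0466]
orientation: [3.088, 0.575, 0.002]
force: [-1.0, 1.0, 5.7]
opening: 0.0512
finger_force: 37.0
```

apply_moves:
  steps:
    - [0, 0, 0, 0, 0, 0, 6.6]
    - [0, 0, 0, 0, 0, 0, 6.6]
    - [0, 0, 0, 0, 0, 0, 6.6]
    - [0, 0, 0, 0, 0, -1, 6.6]
    - [0, 0, 0, 0, 0, -3.4, 6.6]
    - [0, 0, 0, 0, 0, -4, 6.6]
    - [0, 0, 0, 0, 0, -4, 6.6]
    - [0, 0, 0, -4, -2.36, 0, 8.54]
    - [0, 0, 0, -4, -2.36, 0, 8.54]
    - [0, 0, 0, -4, -2.36, 0, 8.54]
    - [0, 0, 0, -4.1, -2.36, 0, 8.54]
    - [0, 0, 0, 0, 0, 0, 8.54]

```text
t: 7.62
position: [0.4312, -0.0035, 0.1705]
orientation: [3.088, 0.575, 0.001]
force: [1.1, -0.1, 0.1]
opening: 0.0853
finger_force: 0.0
```

Run:
```python
from h import *
go((.4325,-.004,.040))
look('w3.png',[(.4325,-.004,.052),(.4305,-.0044,.052),(.436,.136,.032),(.407,-.1255,.088)])
```

```text
move cm [ 0.097   0.0901 13.0537] pos [ 0.4312 -0.0035  0.1705] tilt [ 0.0004 -0.     -1.    ]
7.675 [ 0.4312 -0.0035  0.1705] yaw 0.3681773879724713
(0.4325, -0.004, 0.052) proj [318.794  202.2701]
(0.4305, -0.0044, 0.052) proj [318.3991 204.4573]
(0.436, 0.136, 0.032) proj [174.9957 138.8214]
(0.407, -0.1255, 0.088) proj [445.4221 293.0948]
```

View pics/w3.png

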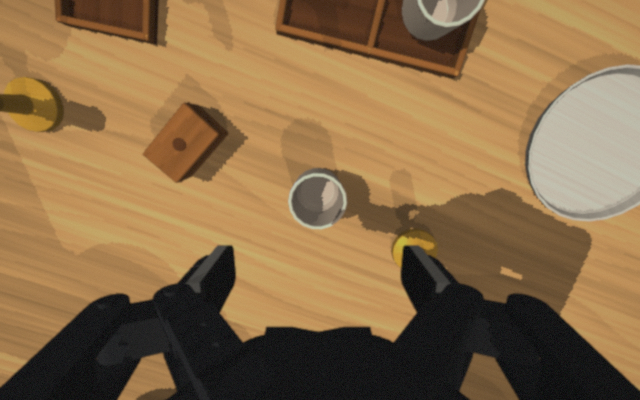

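The view shows the cup rim at (318,200) and the first cup standing in the right bay. The box lid centre is at (180,144). Next I'll grip the second cup.

apply_moves:
  steps:
    - [0, 0, 0, 0.3, 0.08, 4, 8.54]
    - [0, 0, 0, 0, 0, 4, 8.54]
    - [0, 0, 0, 0, 0, 3, 8.54]
    - [0, 0, 0, 0, 0, 2.05, 8.54]
    - [0, 0, 0, 0, 0, 0, 8.54]
    - [0, 0, 0, 0, 0, 0, 3]
    - [0, 0, 0, 0, 0, 0, 3]
    - [0, 0, 0, 0, 0, 0, 3]
    - [0, 0, 0, 0, 0, 0, 3]
    - [0, 0, 0, 0, 0, 0, 3]
    - [0, 0, 0, 0, 0, 0, 3]

```text
t: 9.05
position: [0.437, -0.0036, 0.0404]
orientation: [3.088, 0.574, 0.003]
force: [-0.8, 0.5, 6.3]
opening: 0.0506
finger_force: 35.2
```

apply_moves:
  steps:
    - [0, 0, 0, 0, 0, -2, 3]
    - [0, 0, 0, 0, 0, -3, 3]
    - [0, 0, 0, 0, 0, -3, 3]
    - [0, 0, 0, 0, 0, -2, 3]
    - [0, 0, 0, 3.5, 0.25, 0, 3]
    - [0, 0, 0, 3.5, 0.25, 0, 3]
    - [0, 0, 0, 3.5, 0.25, 0, 3]
    - [0, 0, 0, 3.5, 0.25, 0, 3]
    - [0, 0, 0, 3.5, 0.27, 0, 3]
    - [0, 0, 0, 0, 0, 0, 3]
    - [0, 0, 0, 0, 0, 0, 3]

```text
t: 10.42
position: [0.6037, 0.0474, 0.1394]
orientation: [-3.089, -0.575, 0.001]
force: [-1.0, 0.3, -1.7]
opening: 0.0502
finger_force: 36.8
```

Run:
```python
from h import *
go((.605,.0475,.0472))
```

```text
move cm [0.1298 0.0417 9.2187] pos [0.6037 0.0474 0.1394] tilt [-0.0003 -0.0001 -1.    ]
```

apply_moves:
  steps:
    - [0, 0, 0, 0.1, 0, 3, 3]
    - [0, 0, 0, 0, 0, 3, 3]
    - [0, 0, 0, 0, 0, 1.8, 3]
    - [0, 0, 0, 0, 0, 1, 3]
    - [0, 0, 0, 0, 0, 0.4, 3]
    - [0, 0, 0, 0, 0, 0.1, 3]
    - [0, 0, 0, 0, 0, 0, 3]
    - [0, 0, 0, 0, 0, 0, 3]

```text
t: 11.42
position: [0.6053, 0.0479, 0.0468]
orientation: [3.089, 0.574, 0.001]
force: [0.0, -0.6, -2.5]
opening: 0.0503
finger_force: 36.8
```

apply_moves:
  steps:
    - [0, 0, 0, 0, 0, 0.1, 3]
    - [0, 0, 0, 0, 0, 0, 3]
    - [0, 0, 0, 0, 0, 0, 6.2]
    - [0, 0, 0, 0, 0, 0, 6.2]
    - [0, 0, 0, 0, 0, 0, 6.2]
    - [0, 0, 0, 0, 0, -1, 6.2]
    - [0, 0, 0, 0, 0, -3, 6.2]
    - [0, 0, 0, 0, 0, -4.5, 6.2]
    - [0, 0, 0, 0, 0, -5, 6.2]
    - [0, 0, 0, 0, 0, 0, 7]

```text
t: 12.68
position: [0.6065, 0.0479, 0.1852]
orientation: [3.087, 0.574, 0.012]
force: [0.6, -0.0, -0.9]
opening: 0.0699
finger_force: 0.0
```

apply_moves:
  steps:
    - [0, 0, 0, -4.1, 1.5, 0, 7]
    - [0, 0, 0, -4.1, 1.5, 0, 7]
    - [0, 0, 0, -4.1, 1.5, 0, 7]
    - [0, 0, 0, -4.1, 1.5, 0, 7]
    - [0, 0, 0, -4.1, 1.5, 0, 7]
    - [0, 0, 0, -4.1, 1.5, 0, 7]
    - [0, 0, 0, 0, 0, 0, 7]
    - [0, 0, 0, 0, 0, 0, 7]

```text
t: 13.68
position: [0.4081, -0.1245, 0.1803]
orientation: [-3.089, -0.574, -0.0]
force: [-0.3, -0.5, -0.6]
opening: 0.0701
finger_force: 0.0
```

Run:
```python
from h import *
print(ray('wrist',(134,131),.088,np.load('pics/w1.png.npy')))
go((.407,-.1255,.072))
look('w4.png',[(.407,-.1255,.088),(.575,-.2477,.014)])
```

```text
[ 0.4067 -0.1275]
move cm [-0.1405  0.0591 10.8259] pos [ 0.4081 -0.1245  0.1803] tilt [ 0.0001  0.0001 -1.    ]
13.725 [ 0.4081 -0.1245  0.1803] yaw 0.3673578752086017
(0.407, -0.1255, 0.088) proj [318.5336 214.1474]
(0.575, -0.2477, 0.014) proj [503.623   75.5585]
```

View pics/w4.png

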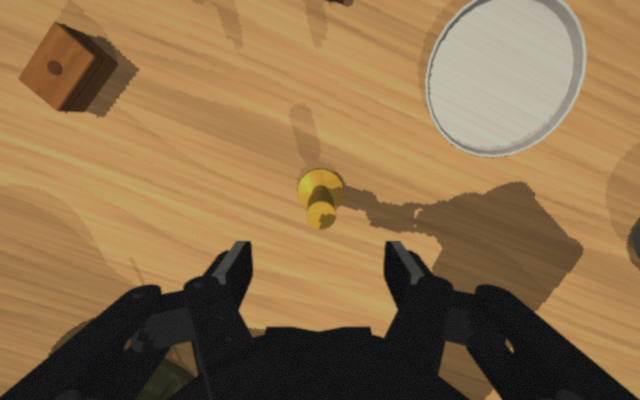

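The view shows the candle socket top at (321,215) and the dish centre at about (506,76), both agreeing with the estimates. I'll grip the candle.

apply_moves:
  steps:
    - [0, 0, 0, -0.15, 0.15, 3, 7]
    - [0, 0, 0, 0, 0, 3, 7]
    - [0, 0, 0, 0, 0, 3, 7]
    - [0, 0, 0, 0, 0, 1.8, 7]
    - [0, 0, 0, 0, 0, 0, 7]
    - [0, 0, 0, 0, 0, 0, 1]
    - [0, 0, 0, 0, 0, 0, 1]
    - [0, 0, 0, 0, 0, 0, 1]
    - [0, 0, 0, 0, 0, 0, 1]
    - [0, 0, 0, 0, 0, 0, 1]
    - [0, 0, 0, 0, 0, 0, 1]
    - [0, 0, 0, 0, 0, 0, 1]
  grip_force: 50

```text
t: 15.22
position: [0.4074, -0.1266, 0.0729]
orientation: [3.088, 0.574, 0.002]
force: [0.0, 0.7, 7.0]
opening: 0.0233
finger_force: 48.8
```

apply_moves:
  steps:
    - [0, 0, 0, 0, 0, -2, 1]
    - [0, 0, 0, 0, 0, -3, 1]
    - [0, 0, 0, 0, 0, -2, 1]
    - [0, 0, 0, 2.4, 2.9, 0, 1]
    - [0, 0, 0, 2.4, 2.9, 0, 1]
    - [0, 0, 0, 2.4, 2.9, 0, 1]
    - [0, 0, 0, 2.4, 2.9, 0, 1]
    - [0, 0, 0, 2.4, 2.9, 0, 1]
    - [0, 0, 0, 2.4, 2.9, 0, 1]
    - [0, 0, 0, 0, 0, 0, 1]
    - [0, 0, 0, 0, 0, 0, 1]

```text
t: 16.6
position: [0.6034, -0.2368, 0.1418]
orientation: [-3.088, -0.574, 0.002]
force: [-0.0, 0.1, -0.9]
opening: 0.0231
finger_force: 49.6
```

Run:
```python
from h import *
go((.605,-.238,.0800))
```

```text
move cm [0.1158 0.1784 6.1749] pos [ 0.6034 -0.2368  0.1418] tilt [-0.0012  0.0006 -1.    ]
```

apply_moves:
  steps:
    - [0, 0, 0, 0.1, 0.15, 2.5, 1]
    - [0, 0, 0, 0, 0, 2, 1]
    - [0, 0, 0, 0, 0, 1, 1]
    - [0, 0, 0, 0, 0, 0.5, 1]
    - [0, 0, 0, 0, 0, 0.2, 1]
    - [0, 0, 0, 0, 0, 0, 1]
    - [0, 0, 0, 0, 0, 0, 1]

```text
t: 17.48
position: [0.6056, -0.2382, 0.0808]
orientation: [3.088, 0.574, 0.001]
force: [0.2, -0.3, -1.8]
opening: 0.0225
finger_force: 49.6
```

apply_moves:
  steps:
    - [0, 0, 0, 0, 0, 0.15, 1]
    - [0, 0, 0, 0, 0, 0, 1]
    - [0, 0, 0, 0, 0, 0, 1]

```text
t: 17.85
position: [0.6056, -0.2383, 0.0791]
orientation: [3.088, 0.574, 0.001]
force: [0.9, -0.2, 0.8]
opening: 0.0228
finger_force: 49.8
```

apply_moves:
  steps:
    - [0, 0, 0, 0, 0, 0.04, 1]
    - [0, 0, 0, 0, 0, 0, 5]
    - [0, 0, 0, 0, 0, 0, 5]
    - [0, 0, 0, 0, 0, 0, 5]
    - [0, 0, 0, 0, 0, 0, 5]
    - [0, 0, 0, 0, 0, -1, 5]
    - [0, 0, 0, 0, 0, -3, 5]
    - [0, 0, 0, 0, 0, -4, 5]
    - [0, 0, 0, 0, 0, -3, 5]
    - [0, 0, 0, 0, 0, 0, 5]

```text
t: 19.1
position: [0.6062, -0.2385, 0.1919]
orientation: [3.086, 0.574, 0.007]
force: [-0.2, 1.1, -0.2]
opening: 0.0498
finger_force: 0.0
```

apply_moves:
  steps:
    - [0, 0, 0, 0.08, -5, 0, 7]
    - [0, 0, 0, 0.08, -5, 0, 7]
    - [0, 0, 0, 0.08, -5, 0, 7]
    - [0, 0, 0, 0.08, -5, 0, 7]
    - [0, 0, 0, 0.08, -5, 0, 7]
    - [0, 0, 0, 0.08, -5, 0, 7]
    - [0, 0, 0, 0.08, -5, 0, 7]
    - [0, 0, 0, 0.08, -5, 0, 7]
    - [0, 0, 0, 0.08, -5, 0, 7]
    - [0, 0, 0, 0.08, -5, 0, 7]
    - [0, 0, 0, 0.08, -5, 0, 7]
    - [0, 0, 0, 0, 0, 0, 7]

```text
t: 20.6
position: [0.4145, 0.2804, 0.188]
orientation: [-3.088, -0.58, 0.001]
force: [-0.2, -0.1, 0.4]
opening: 0.0701
finger_force: 0.0
```

Run:
```python
from h import *
go((.4137,.2817,.0725))
look('w5.png',[(.4137,.2817,.088),(.436,.136,.032),(.5506,.236,.014)])
```

```text
move cm [-0.0153 -0.1451 11.5478] pos [0.4145 0.2804 0.188 ] tilt [-0.0007 -0.0001 -1.    ]
20.65 [0.4145 0.2804 0.188 ] yaw 0.37150379607499745
(0.4137, 0.2817, 0.088) proj [316.0105 209.7618]
(0.436, 0.136, 0.032) proj [454.1198 223.1515]
(0.5506, 0.236, 0.014) proj [411.593   77.5273]
```

View pics/w5.png

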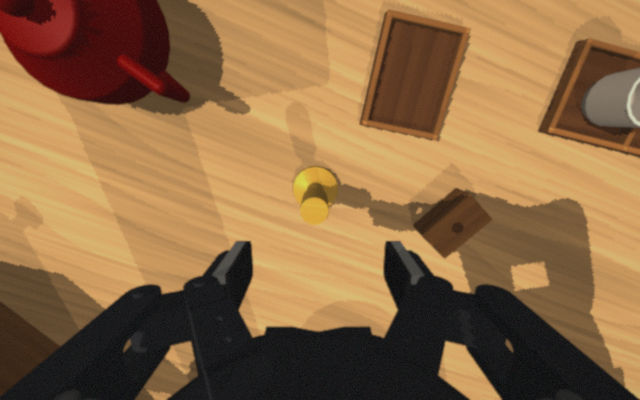

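The view shows the candle top at (315,211) and the box lid knob at (458,228). The box tray centre is at (414,76), and the teapot is clear. I'll grip the second candle.

apply_moves:
  steps:
    - [0, 0, 0, -0.05, -0.2, 3, 7]
    - [0, 0, 0, 0, 0, 3, 7]
    - [0, 0, 0, 0, 0, 3, 7]
    - [0, 0, 0, 0, 0, 2.5, 7]
    - [0, 0, 0, 0, 0, 0, 7]
    - [0, 0, 0, 0, 0, 0, 1]
    - [0, 0, 0, 0, 0, 0, 1]
    - [0, 0, 0, 0, 0, 0, 1]
    - [0, 0, 0, 0, 0, 0, 1]
    - [0, 0, 0, 0, 0, 0, 1]
    - [0, 0, 0, 0, 0, 0, 1]
    - [0, 0, 0, 0, 0, 0, 1]

```text
t: 22.15
position: [0.4149, 0.2801, 0.0738]
orientation: [-3.088, -0.575, -0.001]
force: [-1.5, 0.0, 5.5]
opening: 0.0231
finger_force: 49.5
```

apply_moves:
  steps:
    - [0, 0, 0, 0, 0, -2, 1]
    - [0, 0, 0, 0, 0, -3, 1]
    - [0, 0, 0, 0, 0, -3, 1]
    - [0, 0, 0, 0, 0, -2, 1]

```text
t: 22.65
position: [0.4147, 0.2799, 0.1744]
orientation: [-3.088, -0.575, -0.001]
force: [-0.3, 0.3, -2.1]
opening: 0.0228
finger_force: 49.4
```

apply_moves:
  steps:
    - [0, 0, 0, -0.6, 3, 0, 1]
    - [0, 0, 0, -0.6, 4.6, 0, 1]
    - [0, 0, 0, -0.6, 5, 0, 1]
    - [0, 0, 0, -0.6, 5, 0, 1]
    - [0, 0, 0, -0.6, 5, 0, 1]
    - [0, 0, 0, -0.6, 5, 0, 1]
    - [0, 0, 0, -0.6, 5, 0, 1]
    - [0, 0, 0, -0.6, 5, 0, 1]
    - [0, 0, 0, -0.6, 5, 0, 1]
    - [0, 0, 0, -0.6, 5, 0, 1]
    - [0, 0, 0, -0.6, 4.6, 0, 1]
    - [0, 0, 0, -0.6, 3, 0, 1]

```text
t: 24.15
position: [0.5458, -0.2629, 0.1726]
orientation: [-3.088, -0.573, 0.001]
force: [0.2, 0.4, -1.8]
opening: 0.0228
finger_force: 49.5
```

apply_moves:
  steps:
    - [0, 0, 0, 0, 0, 0, 1]
    - [0, 0, 0, 0, 0, 0, 1]

```text
t: 24.4
position: [0.5457, -0.2605, 0.1729]
orientation: [-3.088, -0.575, 0.001]
force: [-0.4, 0.3, -2.8]
opening: 0.0225
finger_force: 49.5
```

Run:
```python
from h import *
go((.5456,-.261,.0800))
look('w6.png',[(.6056,-.2383,.094)])
```

```text
move cm [-0.0255  0.056   9.2886] pos [ 0.5457 -0.2605  0.1729] tilt [-0.0009  0.0007 -1.    ]
24.45 [ 0.5457 -0.2605  0.1729] yaw 0.3679193787247928
(0.6056, -0.2383, 0.094) proj [319.2192 129.6051]
```

View pics/w6.png

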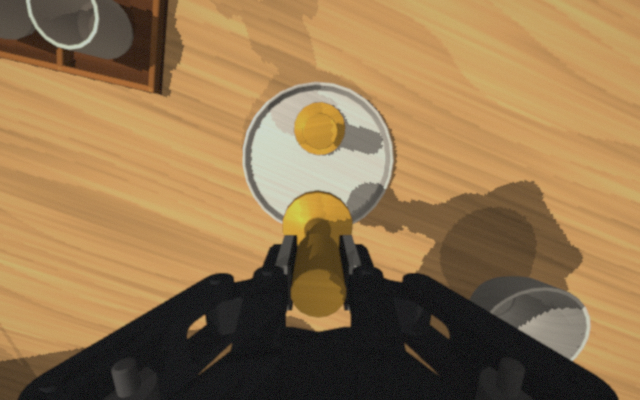

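The first candle stands in the dish at (320,128), the dish centre is at about (319,155), and the target spot is free. I'll lower the second candle.

apply_moves:
  steps:
    - [0, 0, 0, 0, 0.05, 3, 1]
    - [0, 0, 0, 0, 0, 3, 1]
    - [0, 0, 0, 0, 0, 1.8, 1]
    - [0, 0, 0, 0, 0, 1, 1]
    - [0, 0, 0, 0, 0, 0.4, 1]
    - [0, 0, 0, 0, 0, 0, 1]
    - [0, 0, 0, 0, 0, 0, 1]

```text
t: 25.32
position: [0.5465, -0.2617, 0.0822]
orientation: [3.088, 0.574, 0.001]
force: [-0.2, -0.5, -2.5]
opening: 0.0229
finger_force: 49.5
```

apply_moves:
  steps:
    - [0, 0, 0, 0, 0, 0.1, 1]
    - [0, 0, 0, 0, 0, 0, 1]
    - [0, 0, 0, 0, 0, 0, 1]

```text
t: 25.7
position: [0.5462, -0.2615, 0.0804]
orientation: [3.089, 0.575, 0.0]
force: [0.2, 0.7, -2.1]
opening: 0.0226
finger_force: 49.5
```

apply_moves:
  steps:
    - [0, 0, 0, 0, 0, 0.1, 1]
    - [0, 0, 0, 0, 0, 0, 1]
    - [0, 0, 0, 0, 0, 0, 5]
    - [0, 0, 0, 0, 0, 0, 5]
    - [0, 0, 0, 0, 0, 0, 5]
    - [0, 0, 0, 0, 0, 0, 5]
    - [0, 0, 0, 0, 0, -1, 5]
    - [0, 0, 0, 0, 0, -3, 5]
    - [0, 0, 0, 0, 0, -4, 5]
    - [0, 0, 0, 0, 0, -3, 5]
    - [0, 0, 0, 0, 0, 0, 5]

```text
t: 27.08
position: [0.5469, -0.2619, 0.1926]
orientation: [3.085, 0.574, 0.006]
force: [-0.1, 0.2, -1.2]
opening: 0.0502
finger_force: 0.0
```

apply_moves:
  steps:
    - [0, 0, 0, 0.4, -4.5, 0, 7]
    - [0, 0, 0, 0.4, -4.5, 0, 7]
    - [0, 0, 0, 0.4, -4.5, 0, 7]
    - [0, 0, 0, 0.4, -4.5, 0, 7]
    - [0, 0, 0, 0.4, -4.5, 0, 7]
    - [0, 0, 0, 0.4, -4.5, 0, 7]
    - [0, 0, 0, 0.4, -4.5, 0, 7]
    - [0, 0, 0, 0.4, -4.5, 0, 7]
    - [0, 0, 0, 0.4, -4.5, 0, 7]

```text
t: 28.2
position: [0.4333, 0.1306, 0.189]
orientation: [3.089, 0.574, -0.001]
force: [1.0, -0.8, -0.1]
opening: 0.07
finger_force: 0.0
```

apply_moves:
  steps:
    - [0, 0, 0.18, 0, 0, 0, 7]
    - [0, 0, 0.18, 0, 0, 0, 7]
    - [0, 0, 0.18, 0, 0, 0, 7]
    - [0, 0, 0.18, 0, 0, 0, 7]
    - [0, 0, 0, 0, 0, 0, 7]
    - [0, 0, 0, 0, 0, 0, 7]

```text
t: 28.95
position: [0.434, 0.1293, 0.1892]
orientation: [3.094, -0.544, -0.001]
force: [0.0, 0.0, -0.4]
opening: 0.0698
finger_force: 0.0
```

Run:
```python
from h import *
go((.433,.1307,.036),-.36)
look('w7.png',[(.433,.1307,.032),(.5515,.234,.014)])
```

```text
move cm [-0.1351 -0.0973 15.3156] pos [0.434  0.1293 0.1892] tilt [-0.0004 -0.     -1.    ]
az 0.011852405511300679
29.0 [0.434  0.1293 0.1892] yaw -0.3481475944886993
(0.433, 0.1307, 0.032) proj [316.7321 194.1744]
(0.5515, 0.234, 0.014) proj [180.1668 116.4106]
```

View pics/w7.png

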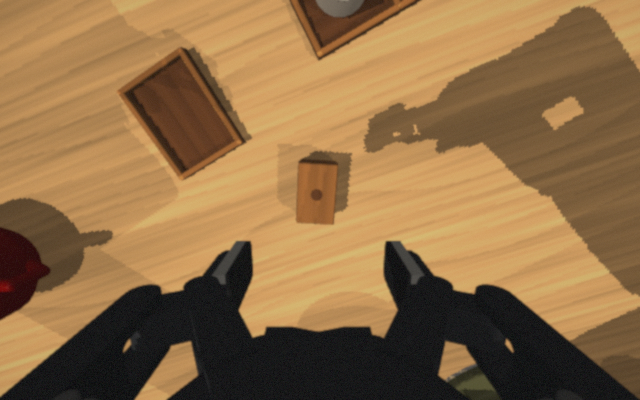

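The box lid centre is at (317,194), leaning slightly right by about 0.06 rad. The box tray corners are at (183,48), (244,142), (182,178) and (119,93). I'll grip the box.

apply_moves:
  steps:
    - [0, 0, 0.06, -0.13, -0.1, 4, 7]
    - [0, 0, 0, 0, 0, 4, 7]
    - [0, 0, 0, 0, 0, 4, 7]
    - [0, 0, 0, 0, 0, 2, 7]
    - [0, 0, 0, 0, 0, 1.25, 7]
    - [0, 0, 0, 0, 0, 0, 7]
    - [0, 0, 0, 0, 0, 0, 2.5]
    - [0, 0, 0, 0, 0, 0, 2.5]
    - [0, 0, 0, 0, 0, 0, 2.5]
    - [0, 0, 0, 0, 0, 0, 2.5]
    - [0, 0, 0, 0, 0, 0, 2.5]
    - [0, 0, 0, 0, 0, 0, 2.5]
  grip_force: 30

```text
t: 30.5
position: [0.4337, 0.1308, 0.0378]
orientation: [-3.075, 0.642, -0.002]
force: [-1.3, 0.3, 6.6]
opening: 0.0396
finger_force: 30.8
```

Run:
```python
from h import *
T=np.load('pics/w7.png.npy')
P=np.array([ray('wrist',u,.014,T) for u in [(183,48),(244,142),(182,178),(119,93)]]);print(P,P.mean(0))
d=(P[0]+P[3]-P[1]-P[2]);print('yaw',np.arctan2(d[1],d[0]))
go((*P.mean(0),.1),.19)
```

```text
[[0.6061 0.2026]
 [0.5065 0.1839]
 [0.4945 0.2614]
 [0.5918 0.2804]] [0.5497 0.2321]
yaw 0.18919330570110957
move cm [  6.5809 -13.9277  -6.1966] pos [0.4337 0.1308 0.0378] tilt [ 0.0016  0.0003 -1.    ]
az -0.6020112246703433
```

apply_moves:
  steps:
    - [0, 0, 0, 0, 0, -2, 2.5]
    - [0, 0, 0, 0, 0, -3, 2.5]
    - [0, 0, 0, 0, 0, -3, 2.5]
    - [0, 0, 0, 1.65, -3.5, 0, 2.5]
    - [0, 0, 0, 1.65, -3.5, 0, 2.5]
    - [0, 0, 0, 1.65, -3.5, 0, 2.5]
    - [0, 0, 0, 1.65, -3.45, 0, 2.5]
    - [0, 0, -0.15, 0, 0, 0, 2.5]
    - [0, 0, -0.15, 0, 0, 0, 2.5]
    - [0, 0, -0.15, 0, 0, 0, 2.5]
    - [0, 0, -0.15, 0, 0, 0, 2.5]
    - [0, 0, 0, 0, 0, 0, 2.5]

```text
t: 32.0
position: [0.5496, 0.2321, 0.1172]
orientation: [-3.128, -0.293, -0.0]
force: [0.3, -0.4, -1.0]
opening: 0.0393
finger_force: 30.7
```

Run:
```python
from h import *
go((.550,.233,.0438),.19)
look('w8.png',[(.55,.233,.006)])
```

```text
move cm [ 0.0543 -0.0772  7.3385] pos [0.5496 0.2321 0.1172] tilt [ 0.0003  0.0001 -1.    ]
az -0.00297720912835292
32.05 [0.5496 0.2321 0.1172] yaw 0.18702279087164708
(0.55, 0.233, 0.006) proj [316.8512 205.0934]
```

View pics/w8.png

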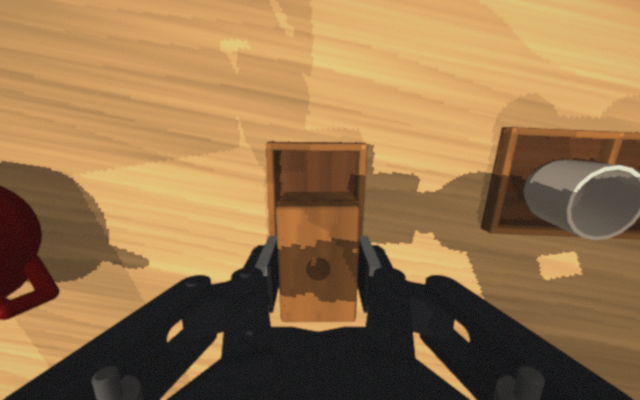

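The box is level, aligned with the tray and laterally centred: tray edges are at 268 to 366 and the box centre at 317. I'll lower it.

apply_moves:
  steps:
    - [0, 0, 0, 0.05, 0, 3, 2.5]
    - [0, 0, 0, 0, 0, 2.2, 2.5]
    - [0, 0, 0, 0, 0, 1.3, 2.5]
    - [0, 0, 0, 0, 0, 0.6, 2.5]
    - [0, 0, 0, 0, 0, 0.1, 2.5]
    - [0, 0, 0, 0, 0, 0, 2.5]
    - [0, 0, 0, 0, 0, 0, 2.5]

```text
t: 32.92
position: [0.5504, 0.2323, 0.0455]
orientation: [-3.128, -0.294, -0.001]
force: [-0.3, -0.6, -1.2]
opening: 0.0392
finger_force: 30.8
```

apply_moves:
  steps:
    - [0, 0, 0, 0, 0, 0.1, 2.5]
    - [0, 0, 0, 0, 0, 0, 2.5]
    - [0, 0, 0, 0, 0, 0, 2.5]

```text
t: 33.3
position: [0.5501, 0.2322, 0.0439]
orientation: [-3.128, -0.295, 0.0]
force: [-0.5, 0.2, -1.2]
opening: 0.0391
finger_force: 30.8
```

apply_moves:
  steps:
    - [0, 0, 0, 0, 0, 0.08, 2.5]
    - [0, 0, 0, 0, 0, 0, 2.5]
    - [0, 0, 0, 0, 0, 0, 5.5]
    - [0, 0, 0, 0, 0, 0, 5.5]
    - [0, 0, 0, 0, 0, 0, 5.5]
    - [0, 0, 0, 0, 0, -1, 5.5]
    - [0, 0, 0, 0, 0, -3, 5.5]
    - [0, 0, 0, 0, 0, -5, 5.5]
    - [0, 0, 0, 0, 0, -5, 5.5]
    - [0, 0, 0, -5, 0, -5, 5.5]
    - [0, 0, 0, -5, 0, -2, 5.5]
    - [0, 0, 0, 0, 0, 0, 5.5]

```text
t: 34.8
position: [0.456, 0.2146, 0.2502]
orientation: [-3.126, -0.296, -0.006]
force: [-0.0, 1.1, -0.5]
opening: 0.0551
finger_force: 0.0
```

Run:
```python
from h import *
a=vision.snapshot('scene')[140:275,200:460]
b=vision.snapshot('side')[130:265,250:400]
a=cv2.resize(a,(500,260),interpolation=cv2.INTER_CUBIC); b=cv2.resize(b,(289,260),interpolation=cv2.INTER_CUBIC)
w=vision.snapshot('wrist'); w=cv2.resize(w,(500,312))
top=np.hstack([a,b]); bot=np.zeros((312,789,3),np.uint8); bot[:,:500]=w
cv2.imwrite('pics/fin.png',np.vstack([top,bot])); print(env.sense()['position'])
```

```text
[0.458  0.2147 0.2474]
```

View pics/fin.png

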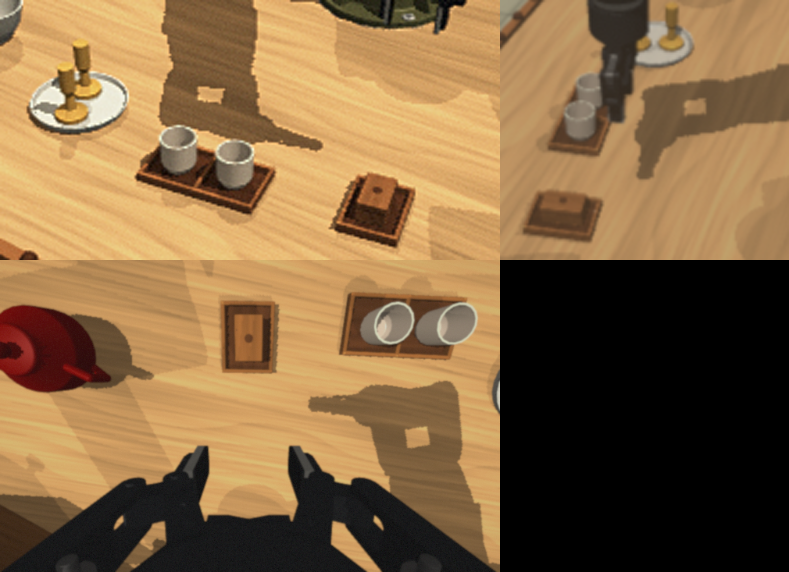

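Both cups stand one per bay, both candle holders stand in the dish, and the box lies flat in its tray. The gripper is clear of everything, so I'll hand in.

```bash
python3 -c "
from plant import env
print(env.finish_job())"
```

```text
the job is handed in; nothing more can be done
None
```

The job is handed in at about 35 s: one cup stands in each bay, both candle holders stand in the dish, and the incense box lies lid up in its tray, with everything released, nothing knocked over, and the teapot and bowl never touched; no verdict came back.

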